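# Bring the cookbook rest down to its second notch

## Task

The cookbook rest has been left propped too steep. Using its grab bar, lift the board up past its last notch until you feel it come gently against its stop, so that the pawl is thrown out, lower it under control until it lies flat, then raise it again and leave it propped in the second notch from the bottom. Do not ram the stop, do not let the board drop, and leave the bowls, jug, egg cup and scraper where they stand.

Things in the scene. Friction and masses are not known exactly. Their poses are not given: they have to be found in the camera images.
- rest: Birch cookbook rest, fixed to the shelf; base plate 240 x 300 x 12 mm. Origin on the shelf surface straight under the middle of the board's hinge axis; z up, hinge axis along y, and the flat board reaches from the hinge towards +x (away from the robot at yaw 0). The base plate spans x -90..150, y -140..160 mm.
- hinge (a point): Middle of the board's hinge axis, 90 mm straight above the origin of rest; frame as rest.
- board (a joint): Board angle, rad: 0 flat on its rests (90 mm high), grows as the bar end is lifted, 1.57 upright. Board and bar 0.44 to 0.61 kg, hinge damped. Four notches hold it at about 0.35, 0.61, 0.87 and 1.13; each catches once the board is lifted 0.02 past it; let go, the board sinks back onto the last notch passed. It starts in the third or fourth. Catching the third again means a whole new round.
- edge (a point): Middle of the board's free edge, 131 mm from the hinge axis. Birch panel 125 x 220 x 10 mm, hinge axis in its mid-plane, 26 mm book ledge on its upper face at the hinge end. Moves with the board.
- bar (a point): Middle of the grab bar: round steel, 12 mm thick, 136 mm long, parallel to the hinge axis, on two arms 12 mm wide at y +-65 mm; 33 mm clear gap to the board edge. At board angle a it lies at x = 170 cos a, z = 90 + 170 sin a mm in rest. Can be pinched from straight above at every angle; it turns between the fingers as the board swings. Lifting takes 2 to 8 N, unevenly, as notches pass.
- ratchet (a point): Pivot of the steel pawl with a ball weight, beside the board on its +y side, where the whole ratchet sits (y 122 to 152 mm); it works by itself. Above the last notch a rocker throws the pawl out: at 1.30 to 1.48 rad, differing from rest to rest, not readable. Short of it the top notch catches again. Thrown out, no notch holds and the board falls if let go; it is put back in at about 0.15 rad going down.
- buffer: Rubber stop, 18 mm round, 9 mm high, on a post at x -66, y 138 mm of rest. The board's lug meets it about 0.07 rad after the throw-out (board at 1.36 to 1.56): lift slowly until the force at the bar rises by about 10 N. 70 mm from the hinge, it feels 2.4 times the force at the bar and yields about 1 mm per 9 N. Up to 20 N at the bar is safe.
- bowls: Bystander: three nested stainless bowls, 170 mm across, 80 mm high, origin under the middle.
- jug: Bystander: glass measuring jug, 100 mm across, 120 mm high, handle at its +y, origin under the middle.
- egg_cup: Bystander: white ceramic egg cup, 48 mm across, 61 mm high, origin under the middle.
- scraper: Bystander: plastic dough scraper lying flat, 85 x 120 mm, 12 mm high, origin under the middle.

How it is judged:
On the way, in this order (a step that is already met when the one before it is completed fails the run):
1. the board is lifted past its last notch, up against its stop (value of joint board above 1.34 rad and contact force between buffer and anything else above 1 N), for 0.05 s.
2. the board is lowered until it lies flat (value of joint board below 0.08 rad), for 0.1 s.
At the end, for the whole second after the job is handed in: The board rests by itself in its second notch from the bottom (0.57 to 0.66 rad), still, with nothing holding it (value of joint board between 0.57 and 0.66 rad and velocity of joint board between -0.05 and 0.05 rad/s and contact force between buffer and anything else below 0.5 N); the robot touches nothing.
It fails at once if the stop is rammed (over 60 N on the rubber buffer) (contact force between buffer and anything else above 60 N).
It fails at once if the board is let drop so that it slams down flat (falling faster than 1.6 rad/s below the lowest notch) (velocity of joint board below -1.6 rad/s and value of joint board below 0.3 rad).
It fails at once if the bowls or the scraper are moved by over 30 mm (distance of any of bowls, scraper from where it was at the start of the episode above 0.03 m).
It fails at once if the jug is moved by over 30 mm or tipped (distance of jug from where it was at the start of the episode above 0.03 m or angle between jug's own z axis and vertical above 0.3 rad).
It fails at once if the egg cup is moved by over 30 mm or tipped (distance of egg_cup from where it was at the start of the episode above 0.03 m or angle between egg_cup's own z axis and vertical above 0.3 rad).
It also fails if it takes over 45 s, if anything falls off the work surface, if the arm or the gripper's body presses on something with over 40 N, if the wrist force passes 120 N, or if a joint passes its speed limit or range.

## Robot

A 6-joint arm with a two-finger parallel gripper is mounted at the origin on the work surface. World frame = base frame: x ahead of the robot, y to its left, z up, the work surface at z = 0. Lengths are in m, angles in rad, forces in N, time in s.
With the tool pointing down it reaches from about 0.25 to 0.725 m from the base axis. Payload 9.7 kg.
Tool frame: the origin (TCP) lies where the fingers leave the gripper's body, on its centre line; the fingertips stand 73 mm ahead of it and the grasp point (between the pads) lies ahead of it (r.grip_depth is the z of the grasp point in the tool frame, in m); z points along the fingers, y is the direction in which the jaws open and shut (so a half turn about z gives the same grasp; the last joint's range is limited). The gripper opens to 85 mm and grips with 20 to 120 N. Pads are 22 mm wide; open, the fingers measure 114 mm over their backs; the gripper's body (76 mm by 85 mm) begins 54 mm behind the grasp point. The pads swing forward as they close: fully open they stand 13 mm farther back than shut.
Start: joints at [-1.28, 0.087, 0.176, 1.66, 0, 1.571], TCP at [0.158, -0.527, 0.304] pointing down, gripper open.
Joint ranges: [-3.13, 3.13], [-0.85, 1.81], [-1.15, 1.24], [-2.2, 2.28], [-1.44, 1.52], [-3.14, 3.14]. Speed limits (rad/s): [2.22, 2.22, 2.57, 3.14, 3.14, 3.14].

## Interface

Orientations are given as a unit quaternion [x, y, z, w].
In Python, from rig import r, vision gives the robot as it stands.
- The arm moves only by the tool carry_out, never from a script. Its argument "deltas" is a list of rows, each a list of 3 entries, a list of its own where there are three numbers: the shift along the tool's x, y, z in cm, then the turn, a rotation vector about the tool's x, y, z in degrees, then the opening in per cent of the stroke, from 0 (shut) to 100 (fully open). A call has 1 to 8 rows; each row shifts and turns the commanded pose from where the row before left it, along the tool's axes as they then stand; what a row does not reach is not made up. A row lasts 1/8 s, in which the tool goes at most 62.5 mm and 10.7 degrees, less where a joint would pass 70% of its speed; a pose out of reach is approached as far as the arm can. A call is refused whole if a number of a shift passes 6.25 or a number of a turn 10.7, either way. A call with a gripper value outside its range is refused whole. The fingers move at their own pace and stop on an object; "newtons" is the grip in N (left out, the last holds). Time passes only in rows, so rows that do not move let the fingers close. It gives the time, the measured TCP pose, the force and the opening at its end, in the units of the state.
- r.get_obs(): the state, without advancing time (a new reading comes with each control period).
- vision.capture(name): name is "side" or "top"; returns a dict with "frame" (480x640x3 uint8, red, green, blue), "mtx" (3x3 intrinsics, pixels), "world_to_cam" (4x4, takes a point from world to camera coordinates). Camera axes: x right, y down, z forward; pixel columns grow to the right and rows downward; lengths in m; the calibration is good to about 2 mm. A picture is of the moment at which its call begins. There is no depth.
- r.job_done(): hands the job in, once; it reports no verdict.
The state is a dict: "t": time; "q": joint angles; "joint_velocities": joint speeds; "joint_torque": joint torques, N m; "ee_pos": TCP position; "orientation": TCP orientation; "wrist_force": force on the tool from outside, world axes, zero at the start; "moment": the same for the moment, N m; "grip_width": opening from 0.0 (shut) to 1.0 (fully open).
Only numpy, scipy, OpenCV 4.12 (cv2) and the standard library are available. Lean on these libraries where they do the work, as an engineer would, in place of code of your own. Each camera call takes 0.05 s, during which the arm holds its last target. There are 200 camera calls.

## Working session

There is one attempt and no reset: what is moved stays moved. The work goes in short steps, Python scripts to look and compute and a tool call to move; the robot and the scene stay as the last step left them, time stands still between calls to the robot, and variables do not carry over. Pictures are saved under pics/ and viewed, about 8 in all and at most 12, crops included, and the job is handed in when it is done.

Besides the shell and the picture viewer there is one more tool, called after "Request:" as name(argument=value, ...), one argument or row to a line, values as JSON. carry_out: Moves the arm, as the interface text tells. Its arguments: {"type":"object","properties":{"deltas":{"type":"array","items":{"type":"array"}},"newtons":{"type":"number"}},"required":["deltas"]}

```bash
mkdir -p pics; ls
python3 - <<'E'
from rig import r, vision
import cv2
o=r.get_obs(); print(o, r.grip_depth)
for n in("side","top"):
    c=vision.capture(n); cv2.imwrite(f"pics/{n}0.png",c["frame"][:,:,::-1]); print(n,c["mtx"].tolist(),c["world_to_cam"].tolist())
E
```

```text
pics
{'t': 0.0, 'q': array([-1.28000435e+00,  8.74650025e-02,  1.75138458e-01,  1.65975330e+00,
       -1.90470920e-05,  1.57079275e+00]), 'joint_velocities': array([ 0.00043058, -0.00124232, -0.00121176, -0.00151627,  0.00136406,
       -0.00059162]), 'joint_torque': array([ 3.22872940e-03, -5.20396078e+01,  4.64798784e+01,  1.65428070e-02,
        1.61674593e-04, -1.86883170e-05]), 'ee_pos': array([ 0.15765445, -0.52680115,  0.30318249]), 'orientation': array([ 9.89448147e-01,  1.44886000e-01, -1.02402565e-04, -6.33607027e-04]), 'wrist_force': array([-0.14050499,  0.31183605,  0.61375477]), 'moment': array([-0.03042432,  0.0188731 , -0.00831675]), 'grip_width': 1.0012580400500284} 0.0539
side [[509.3692479635083, 0.0, 322.2645685359245], [0.0, 509.3692479635083, 239.38509828586953], [0.0, 0.0, 1.0]] [[0.8594996123277828, 0.5110957085854857, 0.00644926925252197, -0.5114427942549282], [0.2975492613698914, -0.4900438663377714, -0.8193420812596899, -0.061010636011944654], [-0.41560179675576847, 0.7061431765090059, -0.573268663719855, 1.30788369759523], [0.0, 0.0, 0.0, 1.0]]
top [[600.1959543941587, 0.0, 322.1681771476035], [0.0, 600.1959543941587, 239.96045818435977], [0.0, 0.0, 1.0]] [[-0.10479807479663687, -0.9944639297978404, -0.007671756640714921, 0.09218602600540342], [-0.9715940441301081, 0.10402782579733517, -0.2125634608082513, 0.5640543557275561], [0.21218477073018271, -0.014822408404680918, -0.9771171471626441, 1.4262561551009523], [0.0, 0.0, 0.0, 1.0]]
```

View pics/top0.png

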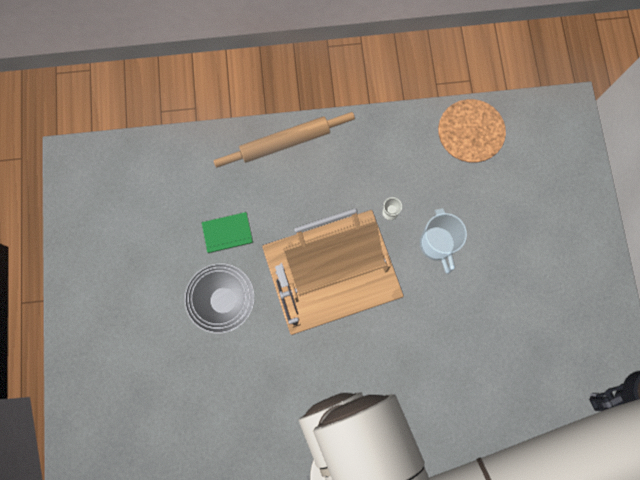

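View pics/side0.png

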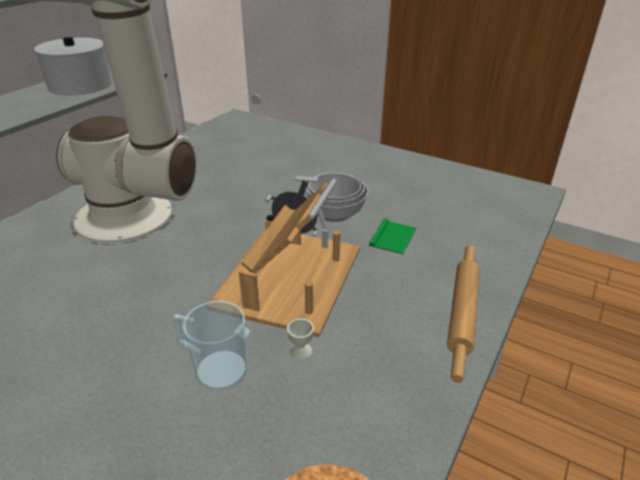

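The top view shows the base plate with corners at about (264,242), (373,211), (402,296) and (292,333), and the bar from (295,230) to (356,211). The side view shows the bar from (311,216) to (335,181), with plate corners at (318,330), (359,245) and (210,303). I'll fit the pose and angle from these.

```bash
cat > h.py <<'E'
from rig import r, vision
import numpy as np, cv2
from scipy.optimize import least_squares
from scipy.spatial.transform import Rotation as R
def proj(c,P):
    p=(c["world_to_cam"]@np.append(P,1))[:3]; p=c["mtx"]@p; return p[:2]/p[2]
def ray(c,uv,z):
    W=np.linalg.inv(c["world_to_cam"]); d=W[:3,:3]@np.linalg.solve(c["mtx"],[*uv,1]); o=W[:3,3]; return o+d*(z-o[2])/d[2]
def W(p,q):  # rest point to world
    c,s=np.cos(p[2]),np.sin(p[2]); return np.array([p[0]+c*q[0]-s*q[1],p[1]+s*q[0]+c*q[1],q[2]])
def bar(a,y=0): return [.170*np.cos(a),y,.09+.17*np.sin(a)]
E
python3 - <<'E'
from h import *
T=vision.capture("top");S=vision.capture("side")
cor=[(T,(264,242),.15,.16),(T,(373,211),.15,-.14),(T,(402,296),-.09,-.14),(T,(292,333),-.09,.16),(S,(319,331),.15,-.14),(S,(359,245),.15,.16),(S,(210,304),-.09,-.14)]
bb=[(T,(296,230),.068),(T,(356,211),-.068),(S,(311,216),-.068),(S,(335,181),.068)]
def f(p):
    e=[proj(c,W(p,[x,y,.012]))-uv for c,uv,x,y in cor]+[proj(c,W(p,bar(p[3],y)))-uv for c,uv,y in bb]
    return np.concatenate(e)
s=least_squares(f,[.5,0,.2,.9]);print(s.x,f(s.x).reshape(-1,2).round(1).tolist())
p=s.x
for a in(p[3],1.13,1.45,0,.63):print(a,W(p,bar(a)))
for n,uv,z in(("bowls",(220,298),.05),("jug",(438,243),.0),("egg",(392,208),.06),("scr",(228,232),.01)):print(n,ray(T,uv,z))
im=cv2.resize(T["frame"][190:350,170:480],None,fx=2.5,fy=2.5,interpolation=cv2.INTER_CUBIC)
for y in np.linspace(-.068,.068,9):
    u=(proj(T,W(p,bar(p[3],y)))-[170,190])*2.5;cv2.circle(im,tuple(int(v) for v in u),2,(255,0,0),-1)
cv2.imwrite("pics/c1.png",im[:,:,::-1])
E
```

```text
[ 4.75149815e-01 -8.33354431e-04  2.10536171e-01  8.73044766e-01] [[-2.6, 1.6], [-0.8, -2.8], [1.6, 0.0], [-2.5, 0.6], [-0.0, 1.7], [1.8, -0.2], [-4.6, 0.4], [0.4, -1.4], [-1.4, -0.9], [-0.2, -0.5], [-1.0, -0.2]]
0.8730447656034576 [0.58196241 0.02199282 0.22026909]
1.13 [0.5460804  0.01432473 0.24375007]
1.45 [0.49518295 0.00344779 0.25876121]
0 [0.64139605 0.03469397 0.09      ]
0.63 [0.60948134 0.0278737  0.19015461]
bowls [0.45502632 0.29591081 0.05      ]
jug [ 0.54415856 -0.26459872  0.        ]
egg [ 0.63374712 -0.15054981  0.06      ]
scr [0.62839817 0.27028249 0.01      ]
```

View pics/c1.png

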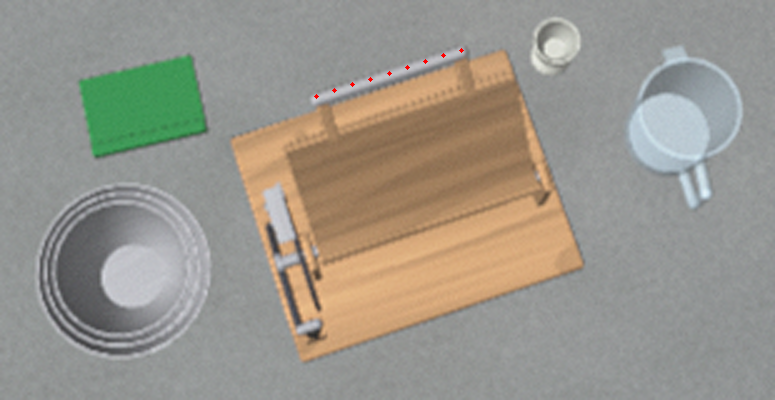

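The overlay lies on the bar, and the angle of about 0.87 means the third notch. The plate's left corner is nearer (263,246), so I'll refit with that and plan the approach.

```bash
cat >> h.py <<'E'
import json,os
def fit(T,S,cor,bb,x0):
    f=lambda p:np.concatenate([proj(c,W(p,[x,y,.012]))-uv for c,uv,x,y in cor]+[proj(c,W(p,bar(p[3],y)))-uv for c,uv,y in bb])
    s=least_squares(f,x0,loss="soft_l1");return s.x,f(s.x)
def cmd(): return [np.array(v) for v in json.load(open("cmd.json"))]
def save(p,q): json.dump([list(p),list(q)],open("cmd.json","w"))
def qdown(yaw): # tool z down, tool y along world angle yaw
    y=np.array([np.cos(yaw),np.sin(yaw),0]);z=np.array([0,0,-1.]);return R.from_matrix(np.c_[np.cross(y,z),y,z])
def plan(wps,g,commit=True):
    """wps: list of (pos,Rotation), one per row; prints rows, commits rounded commanded pose"""
    p,q=cmd();q=R.from_quat(q);rows=[]
    for P,Q in wps:
        d=np.round(q.inv().apply(np.array(P)-p)*100,2);w=np.round(np.degrees((q.inv()*Q).as_rotvec()),1)
        rows.append([(d+0.).tolist(),(w+0.).tolist(),g]);p=p+q.apply(d/100);q=q*R.from_rotvec(np.radians(w))
    if commit: save(p,q.as_quat())
    for i in range(0,len(rows),8):print(json.dumps(rows[i:i+8]))
def line(P,Q,n):
    p,q=cmd();q=R.from_quat(q);w=(q.inv()*Q).as_rotvec()
    return [(p+(np.array(P)-p)*k/n,q*R.from_rotvec(w*k/n)) for k in range(1,n+1)]
E
python3 - <<'E'
from h import *
T=vision.capture("top");S=vision.capture("side")
cor=[(T,(263.2,246),.15,.16),(T,(372.8,210.8),.15,-.14),(T,(403.2,296),-.09,-.14),(T,(291.6,334.8),-.09,.16),(S,(319,331),.15,-.14),(S,(359,245),.15,.16)]
bb=[(T,(295.6,230),.068),(T,(356,210),-.068),(S,(311,216),-.068),(S,(335,181),.068)]
p,e=fit(T,S,cor,bb,[.475,0,.21,.87]);print(p,e.reshape(-1,2).round(1).tolist())
json.dump(list(p),open("rest.json","w"))
o=r.get_obs();save(o["ee_pos"],o["orientation"])
B=W(p,bar(p[3]));print(B)
Q=qdown(p[2]); 
plan(line(B+[0,0,.12],Q,14),100)
E
```

```text
[ 0.47255847 -0.00212249  0.22210279  0.85629365] [[-1.6, -0.6], [-0.8, -2.0], [1.2, 0.3], [-0.9, 0.4], [-0.4, 1.2], [-0.0, -0.8], [0.8, -0.5], [-1.7, 0.3], [-0.0, 0.2], [-1.6, 0.4]]
[0.58121341 0.02241488 0.21842126]
[[[4.02, -2.89, -0.25], [0.0, 0.0, -6.1], 100], [[4.31, -2.45, -0.24], [0.0, 0.0, -6.2], 100], [[4.55, -1.97, -0.25], [0.0, 0.0, -6.1], 100], [[4.73, -1.47, -0.25], [0.0, 0.0, -6.2], 100], [[4.86, -0.96, -0.25], [0.0, 0.0, -6.1], 100], [[4.93, -0.43, -0.24], [0.0, 0.0, -6.2], 100], [[4.96, 0.11, -0.25], [0.0, 0.0, -6.1], 100], [[4.91, 0.62, -0.25], [0.0, 0.0, -6.2], 100]]
[[[4.82, 1.16, -0.24], [0.0, 0.0, -6.1], 100], [[4.67, 1.66, -0.25], [0.0, 0.0, -6.2], 100], [[4.46, 2.16, -0.25], [0.0, 0.0, -6.1], 100], [[4.2, 2.61, -0.25], [0.0, 0.0, -6.2], 100], [[3.9, 3.06, -0.24], [0.0, 0.0, -6.1], 100], [[3.55, 3.46, -0.25], [0.0, 0.0, -6.2], 100]]
```

Request:
carry_out(
  deltas=[
    [[4.02, -2.89, -0.25], [0, 0, -6.1], 100],
    [[4.31, -2.45, -0.24], [0, 0, -6.2], 100],
    [[4.55, -1.97, -0.25], [0, 0, -6.1], 100],
    [[4.73, -1.47, -0.25], [0, 0, -6.2], 100],
    [[4.86, -0.96, -0.25], [0, 0, -6.1], 100],
    [[4.93, -0.43, -0.24], [0, 0, -6.2], 100],
    [[4.96, 0.11, -0.25], [0, 0, -6.1], 100],
    [[4.91, 0.62, -0.25], [0, 0, -6.2], 100],
  ],
  newtons=60,
)

```text
t: 1.3
ee_pos: [0.4004, -0.2116, 0.3239]
orientation: [0.838, 0.545, 0.0, 0.0]
wrist_force: [0.5, -0.9, -0.1]
grip_width: 1.001
```

Request:
carry_out(
  deltas=[
    [[4.82, 1.16, -0.24], [0, 0, -6.1], 100],
    [[4.67, 1.66, -0.25], [0, 0, -6.2], 100],
    [[4.46, 2.16, -0.25], [0, 0, -6.1], 100],
    [[4.2, 2.61, -0.25], [0, 0, -6.2], 100],
    [[3.9, 3.06, -0.24], [0, 0, -6.1], 100],
    [[3.55, 3.46, -0.25], [0, 0, -6.2], 100],
    [[0, 0, 0], [0, 0, 0], 60],
  ],
)

```text
t: 2.17
ee_pos: [0.5826, 0.0249, 0.3371]
orientation: [0.622, 0.783, -0.0, -0.001]
wrist_force: [-0.2, -0.8, 0.1]
grip_width: 0.815
```

Run:
```python
from h import *
p=json.load(open("rest.json"));o=r.get_obs();print(o["t"],o["ee_pos"],cmd()[0],o["wrist_force"],o["q"],o["joint_velocities"].round(3),R.from_quat(o["orientation"]).as_matrix().round(3).tolist())
S=vision.capture("side");im=S["frame"][140:340,190:400]
a=cv2.resize(im,None,fx=3,fy=3,interpolation=cv2.INTER_CUBIC)
for y in np.linspace(-.068,.068,9):
    u=(proj(S,W(p,bar(p[3],y)))-[190,140])*3;cv2.circle(a,tuple(int(v) for v in u),2,(255,0,0),-1)
cv2.imwrite("pics/c2.png",a[:,:,::-1])
B=W(p,bar(p[3]));plan(line(B+[0,0,.059],qdown(p[2]),6),60)
```

```text
2.175 [0.58262196 0.02485049 0.33713548] [0.58126584 0.02237168 0.33842805] [-0.15990818 -0.82251316  0.06650084] [4.24985086e-02 1.86613885e-01 3.52019070e-01 1.73778802e+00
 3.52848709e-04 1.38605252e+00] [-0.048 -0.046 -0.04   0.013 -0.013  0.019] [[-0.225, 0.974, -0.002], [0.974, 0.225, 0.0], [0.001, -0.001, -1.0]]
[[[0.0, 0.0, 1.02], [0.0, 0.0, 0.0], 60], [[0.0, 0.0, 1.01], [0.0, 0.0, 0.0], 60], [[0.0, 0.0, 1.02], [0.0, 0.0, 0.0], 60], [[0.0, 0.0, 1.02], [0.0, 0.0, 0.0], 60], [[0.0, 0.0, 1.01], [0.0, 0.0, 0.0], 60], [[0.0, 0.0, 1.02], [0.0, 0.0, 0.0], 60]]
```

View pics/c2.png

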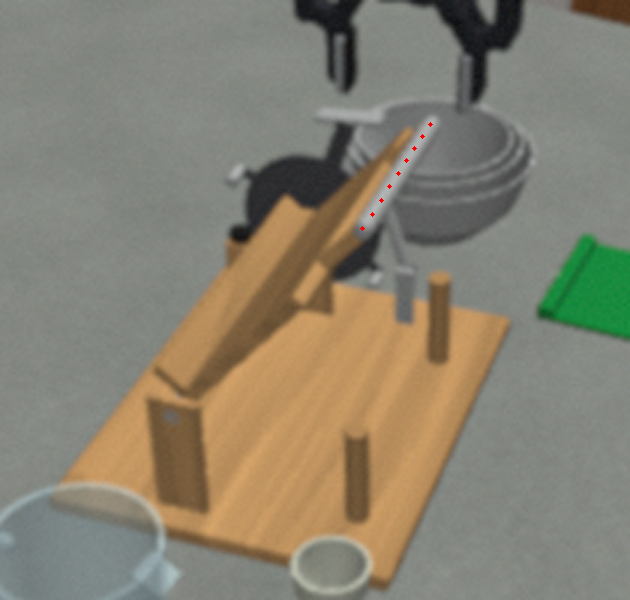

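The overlay matches the bar at about (397,175) in the crop, and the open fingers at (340,60) and (465,80) stand above it, one on each side. Next I descend and close.

Request:
carry_out(
  deltas=[
    [[0, 0, 1.02], [0, 0, 0], 60],
    [[0, 0, 1.01], [0, 0, 0], 60],
    [[0, 0, 1.02], [0, 0, 0], 60],
    [[0, 0, 1.02], [0, 0, 0], 60],
    [[0, 0, 1.01], [0, 0, 0], 60],
    [[0, 0, 1.02], [0, 0, 0], 60],
    [[0, 0, 0], [0, 0, 0], 60],
  ],
)

```text
t: 3.1
ee_pos: [0.581, 0.0224, 0.2764]
orientation: [0.624, 0.781, -0.0, -0.001]
wrist_force: [-0.4, 0.3, 0.5]
grip_width: 0.601
```

Request:
carry_out(
  deltas=[
    [[0, 0, 0], [0, 0, 0], 0],
    [[0, 0, 0], [0, 0, 0], 0],
    [[0, 0, 0], [0, 0, 0], 0],
    [[0, 0, 0], [0, 0, 0], 0],
  ],
  newtons=60,
)

```text
t: 3.6
ee_pos: [0.5812, 0.0224, 0.2778]
orientation: [0.624, 0.781, 0.0, 0.0]
wrist_force: [-3.2, -0.1, 1.7]
grip_width: 0.117
```

Run:
```python
from h import *
p=json.load(open("rest.json"));o=r.get_obs();print(o["t"],o["ee_pos"],cmd()[0],o["wrist_force"],o["grip_width"])
S=vision.capture("side");im=S["frame"][140:340,190:400]
a=cv2.resize(im,None,fx=3,fy=3,interpolation=cv2.INTER_CUBIC)
cv2.imwrite("pics/c3.png",a[:,:,::-1])
```

```text
3.6 [0.58116968 0.02235539 0.27776421] [0.5812596  0.02239665 0.27742806] [-3.20398988 -0.0732363   1.73438759] 0.1167443199728303
```

View pics/c3.png

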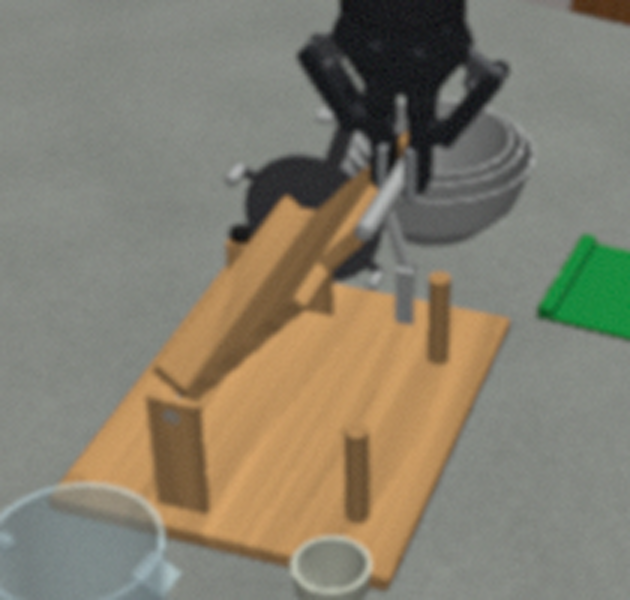

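The bar is held between the pads (opening 0.117). Now I swing it up along the arc to about 1.26 rad.

```bash
cat >> h.py <<'E'
def arc(a1,n,a0=None,dr=0):
    """swing from last angle to a1 in n rows about estimated hinge"""
    p=json.load(open("rest.json"));st=json.load(open("arc.json"))
    a0=st["a"];o=np.array(st["off"])
    w=[(W(p,bar(a))+o,qdown(p[2])) for a in np.linspace(a0,a1,n+1)[1:]]
    st["a"]=a1;json.dump(st,open("arc.json","w"));return w
def rep():
    p=json.load(open("rest.json"));st=json.load(open("arc.json"));o=r.get_obs()
    b=o["ee_pos"]-np.array(st["off"]);h=np.array([p[0],p[1],.09]);d=b-h;x=np.array([np.cos(p[2]),np.sin(p[2]),0])
    a=np.arctan2(d[2],d@x);rad=np.hypot(d[2],d@x);f=o["wrist_force"]
    er=x*np.cos(a)+[0,0,np.sin(a)];et=-x*np.sin(a)+[0,0,np.cos(a)]
    print("t%.2f a_meas %.3f rad %.4f Frad %.1f Ftan %.1f F"%(o["t"],a,rad,f@er,f@et),f.round(1),"err mm",((o["ee_pos"]-cmd()[0])*1e3).round(1),"w%.3f"%o["grip_width"])
E
python3 - <<'E'
from h import *
p=json.load(open("rest.json"));a=.86
json.dump({"a":a,"off":list(cmd()[0]-W(p,bar(a)))},open("arc.json","w"))
print(json.load(open("arc.json")));rep()
plan(arc(1.02,4),0);plan(arc(1.24,6),0)
E
```

```text
{'a': 0.86, 'off': [0.0005112135023143116, 8.678892597159191e-05, 0.058594821028667865]}
t3.65 a_meas 0.862 rad 0.1702 Frad -0.2 Ftan 3.5 F [-2.7 -0.6  2.2] err mm [-0.1 -0.1  0.3] w0.117
[[[0.0, -0.52, -0.43], [0.0, 0.0, 0.0], 0], [[0.0, -0.55, -0.42], [0.0, 0.0, 0.0], 0], [[0.0, -0.55, -0.39], [0.0, 0.0, 0.0], 0], [[0.0, -0.57, -0.36], [0.0, 0.0, 0.0], 0]]
[[[0.0, -0.54, -0.32], [0.0, 0.0, 0.0], 0], [[0.0, -0.55, -0.3], [0.0, 0.0, 0.0], 0], [[0.0, -0.56, -0.27], [0.0, 0.0, 0.0], 0], [[0.0, -0.57, -0.26], [0.0, 0.0, 0.0], 0], [[0.0, -0.57, -0.23], [0.0, 0.0, 0.0], 0], [[0.0, -0.59, -0.21], [0.0, 0.0, 0.0], 0]]
```

Request:
carry_out(
  deltas=[
    [[0, -0.52, -0.43], [0, 0, 0], 0],
    [[0, -0.55, -0.42], [0, 0, 0], 0],
    [[0, -0.55, -0.39], [0, 0, 0], 0],
    [[0, -0.57, -0.36], [0, 0, 0], 0],
  ],
)

```text
t: 4.15
ee_pos: [0.5598, 0.0176, 0.2941]
orientation: [0.624, 0.781, 0.001, 0.0]
wrist_force: [5.6, 2.3, 2.9]
grip_width: 0.115
```

Request:
carry_out(
  deltas=[
    [[0, -0.54, -0.32], [0, 0, 0], 0],
    [[0, -0.55, -0.3], [0, 0, 0], 0],
    [[0, -0.56, -0.27], [0, 0, 0], 0],
    [[0, -0.57, -0.26], [0, 0, 0], 0],
    [[0, -0.57, -0.23], [0, 0, 0], 0],
    [[0, -0.59, -0.21], [0, 0, 0], 0],
  ],
)

```text
t: 4.9
ee_pos: [0.5271, 0.0103, 0.3111]
orientation: [0.624, 0.781, 0.001, 0.001]
wrist_force: [5.2, 3.6, 6.7]
grip_width: 0.112
```

Run:
```python
from h import *
rep();plan(arc(1.30,6),0)
```

```text
t4.90 a_meas 1.242 rad 0.1717 Frad 8.2 Ftan -3.3 F [5.2 3.6 6.7] err mm [0.2 0.2 1.8] w0.112
[[[0.0, -0.16, -0.06], [0.0, 0.0, 0.0], 0], [[0.0, -0.16, -0.05], [0.0, 0.0, 0.0], 0], [[0.01, -0.16, -0.05], [0.0, 0.0, 0.0], 0], [[0.0, -0.17, -0.05], [0.0, 0.0, 0.0], 0], [[0.0, -0.16, -0.05], [0.0, 0.0, 0.0], 0], [[0.0, -0.16, -0.05], [0.0, 0.0, 0.0], 0]]
```

Radially the board pushes the tool up by about 8 N, so the path sits roughly 1.5 mm low. I'll ease that off and go slowly.

Run:
```python
from h import *
p=json.load(open("rest.json"))
# undo last plan commit: recompute commanded at 1.24, shift offset up 1.2 mm
st=json.load(open("arc.json"));q=qdown(p[2])
save(W(p,bar(1.24))+st["off"],q.as_quat());st["off"][2]+=.0012;st["a"]=1.24;json.dump(st,open("arc.json","w"))
plan(arc(1.30,6),0)
```

```text
[[[0.0, -0.16, -0.17], [0.0, 0.0, 0.0], 0], [[0.0, -0.16, -0.06], [0.0, 0.0, 0.0], 0], [[0.0, -0.16, -0.05], [0.0, 0.0, 0.0], 0], [[0.0, -0.17, -0.05], [0.0, 0.0, 0.0], 0], [[0.0, -0.16, -0.05], [0.0, 0.0, 0.0], 0], [[0.0, -0.16, -0.04], [0.0, 0.0, 0.0], 0]]
```

Request:
carry_out(
  deltas=[
    [[0, -0.16, -0.17], [0, 0, 0], 0],
    [[0, -0.16, -0.06], [0, 0, 0], 0],
    [[0, -0.16, -0.05], [0, 0, 0], 0],
    [[0, -0.17, -0.05], [0, 0, 0], 0],
    [[0, -0.16, -0.05], [0, 0, 0], 0],
    [[0, -0.16, -0.04], [0, 0, 0], 0],
  ],
)

```text
t: 5.65
ee_pos: [0.5177, 0.0082, 0.3146]
orientation: [0.624, 0.781, 0.001, 0.001]
wrist_force: [4.8, 4.6, 6.6]
grip_width: 0.114
```

Run:
```python
from h import *
rep();plan(arc(1.34,5),0)
```

```text
t5.65 a_meas 1.300 rad 0.1710 Frad 7.9 Ftan -3.7 F [4.8 4.6 6.6] err mm [0.3 0.2 1. ] w0.114
[[[0.0, -0.14, -0.04], [0.0, 0.0, 0.0], 0], [[0.0, -0.13, -0.03], [0.0, 0.0, 0.0], 0], [[0.0, -0.13, -0.04], [0.0, 0.0, 0.0], 0], [[0.0, -0.13, -0.03], [0.0, 0.0, 0.0], 0], [[0.0, -0.13, -0.03], [0.0, 0.0, 0.0], 0]]
```

Request:
carry_out(
  deltas=[
    [[0, -0.14, -0.04], [0, 0, 0], 0],
    [[0, -0.13, -0.03], [0, 0, 0], 0],
    [[0, -0.13, -0.04], [0, 0, 0], 0],
    [[0, -0.13, -0.03], [0, 0, 0], 0],
    [[0, -0.13, -0.03], [0, 0, 0], 0],
  ],
)

```text
t: 6.28
ee_pos: [0.5114, 0.0067, 0.3162]
orientation: [0.624, 0.781, 0.001, 0.001]
wrist_force: [4.8, 4.3, 7.2]
grip_width: 0.116
```

Run:
```python
from h import *
rep();plan(arc(1.364,4),0);plan(arc(1.388,4),0)
```

```text
t6.28 a_meas 1.339 rad 0.1710 Frad 8.3 Ftan -3.8 F [4.8 4.3 7.2] err mm [0.4 0.2 0.9] w0.116
[[[0.0, -0.1, -0.02], [0.0, 0.0, 0.0], 0], [[0.0, -0.1, -0.03], [0.0, 0.0, 0.0], 0], [[0.0, -0.1, -0.02], [0.0, 0.0, 0.0], 0], [[0.0, -0.1, -0.02], [0.0, 0.0, 0.0], 0]]
[[[0.0, -0.1, -0.02], [0.0, 0.0, 0.0], 0], [[0.0, -0.1, -0.02], [0.0, 0.0, 0.0], 0], [[0.0, -0.1, -0.02], [0.0, 0.0, 0.0], 0], [[0.0, -0.1, -0.02], [0.0, 0.0, 0.0], 0]]
```

Request:
carry_out(
  deltas=[
    [[0, -0.1, -0.02], [0, 0, 0], 0],
    [[0, -0.1, -0.03], [0, 0, 0], 0],
    [[0, -0.1, -0.02], [0, 0, 0], 0],
    [[0, -0.1, -0.02], [0, 0, 0], 0],
  ],
)

```text
t: 6.78
ee_pos: [0.5073, 0.0058, 0.3176]
orientation: [0.624, 0.781, 0.001, 0.001]
wrist_force: [3.6, 4.2, 9.6]
grip_width: 0.114
```

Request:
carry_out(
  deltas=[
    [[0, -0.1, -0.02], [0, 0, 0], 0],
    [[0, -0.1, -0.02], [0, 0, 0], 0],
    [[0, -0.1, -0.02], [0, 0, 0], 0],
    [[0, -0.1, -0.02], [0, 0, 0], 0],
  ],
)

```text
t: 7.28
ee_pos: [0.5035, 0.005, 0.3183]
orientation: [0.624, 0.781, 0.001, 0.001]
wrist_force: [4.5, 3.5, 9.0]
grip_width: 0.109
```

Run:
```python
from h import *
rep();plan(arc(1.412,4),0);plan(arc(1.436,4),0)
```

```text
t7.28 a_meas 1.388 rad 0.1714 Frad 9.8 Ftan -3.5 F [4.5 3.5 9. ] err mm [0.3 0.2 1.4] w0.109
[[[0.0, -0.1, -0.02], [0.0, 0.0, 0.0], 0], [[0.0, -0.1, -0.01], [0.0, 0.0, 0.0], 0], [[0.0, -0.1, -0.02], [0.0, 0.0, 0.0], 0], [[0.0, -0.1, -0.02], [0.0, 0.0, 0.0], 0]]
[[[0.0, -0.1, -0.01], [0.0, 0.0, 0.0], 0], [[0.0, -0.1, -0.02], [0.0, 0.0, 0.0], 0], [[0.0, -0.11, -0.01], [0.0, 0.0, 0.0], 0], [[0.0, -0.1, -0.02], [0.0, 0.0, 0.0], 0]]
```

Request:
carry_out(
  deltas=[
    [[0, -0.1, -0.02], [0, 0, 0], 0],
    [[0, -0.1, -0.01], [0, 0, 0], 0],
    [[0, -0.1, -0.02], [0, 0, 0], 0],
    [[0, -0.1, -0.02], [0, 0, 0], 0],
  ],
)

```text
t: 7.78
ee_pos: [0.4997, 0.0041, 0.319]
orientation: [0.624, 0.781, 0.001, 0.001]
wrist_force: [4.2, 4.2, 8.9]
grip_width: 0.111
```

Request:
carry_out(
  deltas=[
    [[0, -0.1, -0.01], [0, 0, 0], 0],
    [[0, -0.1, -0.02], [0, 0, 0], 0],
    [[0, -0.11, -0.01], [0, 0, 0], 0],
    [[0, -0.1, -0.02], [0, 0, 0], 0],
  ],
)

```text
t: 8.28
ee_pos: [0.4951, 0.003, 0.3192]
orientation: [0.624, 0.781, 0.0, 0.0]
wrist_force: [0.6, 2.8, 8.4]
grip_width: 0.115
```

Run:
```python
from h import *
rep();plan(arc(1.46,4),0);plan(arc(1.484,4),0)
```

```text
t8.28 a_meas 1.438 rad 0.1709 Frad 8.5 Ftan -0.0 F [0.6 2.8 8.4] err mm [-0.2  0.   0.9] w0.115
[[[0.0, -0.1, -0.01], [0.0, 0.0, 0.0], 0], [[0.0, -0.1, -0.01], [0.0, 0.0, 0.0], 0], [[0.0, -0.1, -0.02], [0.0, 0.0, 0.0], 0], [[0.0, -0.1, -0.01], [0.0, 0.0, 0.0], 0]]
[[[0.0, -0.1, -0.01], [0.0, 0.0, 0.0], 0], [[0.0, -0.1, -0.01], [0.0, 0.0, 0.0], 0], [[0.0, -0.11, -0.01], [0.0, 0.0, 0.0], 0], [[0.0, -0.1, -0.01], [0.0, 0.0, 0.0], 0]]
```

The tangential force fell from −3.5 N to 0, so the pawl was probably just thrown. The stop should follow at about 1.50 rad.

Request:
carry_out(
  deltas=[
    [[0, -0.1, -0.01], [0, 0, 0], 0],
    [[0, -0.1, -0.01], [0, 0, 0], 0],
    [[0, -0.1, -0.02], [0, 0, 0], 0],
    [[0, -0.1, -0.01], [0, 0, 0], 0],
  ],
)

```text
t: 8.78
ee_pos: [0.4913, 0.0022, 0.3197]
orientation: [0.624, 0.781, 0.001, 0.0]
wrist_force: [1.9, 3.8, 7.3]
grip_width: 0.112
```

Request:
carry_out(
  deltas=[
    [[0, -0.1, -0.01], [0, 0, 0], 0],
    [[0, -0.1, -0.01], [0, 0, 0], 0],
    [[0, -0.11, -0.01], [0, 0, 0], 0],
    [[0, -0.1, -0.01], [0, 0, 0], 0],
  ],
)

```text
t: 9.28
ee_pos: [0.4874, 0.0013, 0.3201]
orientation: [0.624, 0.781, 0.001, 0.0]
wrist_force: [2.9, 4.2, 7.9]
grip_width: 0.11
```

Run:
```python
from h import *
rep();plan(arc(1.502,3),0)
```

```text
t9.28 a_meas 1.484 rad 0.1710 Frad 8.2 Ftan -3.0 F [2.9 4.2 7.9] err mm [0.  0.1 0.9] w0.110
[[[0.0, -0.1, -0.01], [0.0, 0.0, 0.0], 0], [[0.0, -0.1, 0.0], [0.0, 0.0, 0.0], 0], [[0.0, -0.1, -0.01], [0.0, 0.0, 0.0], 0]]
```

Request:
carry_out(
  deltas=[
    [[0, -0.1, -0.01], [0, 0, 0], 0],
    [[0, -0.1, 0], [0, 0, 0], 0],
    [[0, -0.1, -0.01], [0, 0, 0], 0],
  ],
)

```text
t: 9.65
ee_pos: [0.4852, 0.0008, 0.3203]
orientation: [0.624, 0.781, 0.001, 0.001]
wrist_force: [8.7, 4.4, 5.1]
grip_width: 0.112
```

Run:
```python
from h import *
rep();plan(arc(1.52,3),0)
```

```text
t9.65 a_meas 1.498 rad 0.1710 Frad 5.8 Ftan -9.1 F [8.7 4.4 5.1] err mm [0.7 0.2 0.9] w0.112
[[[0.0, -0.1, -0.01], [0.0, 0.0, 0.0], 0], [[0.0, -0.11, 0.0], [0.0, 0.0, 0.0], 0], [[0.0, -0.1, -0.01], [0.0, 0.0, 0.0], 0]]
```

Request:
carry_out(
  deltas=[
    [[0, -0.1, -0.01], [0, 0, 0], 0],
    [[0, -0.11, 0], [0, 0, 0], 0],
  ],
)

```text
t: 9.9
ee_pos: [0.4838, 0.0004, 0.3204]
orientation: [0.624, 0.781, 0.002, 0.001]
wrist_force: [12.2, 5.0, 4.5]
grip_width: 0.107
```

Run:
```python
from h import *
rep()
```

```text
t9.90 a_meas 1.506 rad 0.1710 Frad 5.3 Ftan -12.7 F [12.2  5.   4.5] err mm [2.3 0.6 0.9] w0.107
```

Force at the bar is up about 10 N at 1.506 rad, roughly 0.07 past the throw-out dip, so this is the stop. I hold one row, then lower.

Run:
```python
from h import *
p=json.load(open("rest.json"));st=json.load(open("arc.json"))
st["a"]=1.514;json.dump(st,open("arc.json","w"));c=cmd();save(W(p,bar(1.514))+st["off"],c[1])
plan(arc(1.26,7),0);plan(arc(.94,8),0)
```

```text
[[[0.0, 0.62, 0.05], [0.0, 0.0, 0.0], 0], [[0.0, 0.61, 0.06], [0.0, 0.0, 0.0], 0], [[0.0, 0.61, 0.1], [0.0, 0.0, 0.0], 0], [[0.0, 0.6, 0.11], [0.0, 0.0, 0.0], 0], [[0.0, 0.61, 0.13], [0.0, 0.0, 0.0], 0], [[0.0, 0.59, 0.16], [0.0, 0.0, 0.0], 0], [[0.0, 0.59, 0.18], [0.0, 0.0, 0.0], 0]]
[[[0.0, 0.65, 0.22], [0.0, 0.0, 0.0], 0], [[0.0, 0.63, 0.24], [0.0, 0.0, 0.0], 0], [[0.0, 0.62, 0.28], [0.0, 0.0, 0.0], 0], [[0.0, 0.62, 0.29], [0.0, 0.0, 0.0], 0], [[0.0, 0.6, 0.32], [0.0, 0.0, 0.0], 0], [[0.0, 0.58, 0.35], [0.0, 0.0, 0.0], 0], [[0.0, 0.57, 0.36], [0.0, 0.0, 0.0], 0], [[0.0, 0.56, 0.39], [0.0, 0.0, 0.0], 0]]
```

Request:
carry_out(
  deltas=[
    [[0, 0, 0], [0, 0, 0], 0],
    [[0, 0.62, 0.05], [0, 0, 0], 0],
    [[0, 0.61, 0.06], [0, 0, 0], 0],
    [[0, 0.61, 0.1], [0, 0, 0], 0],
    [[0, 0.6, 0.11], [0, 0, 0], 0],
    [[0, 0.61, 0.13], [0, 0, 0], 0],
    [[0, 0.59, 0.16], [0, 0, 0], 0],
    [[0, 0.59, 0.18], [0, 0, 0], 0],
  ],
)

```text
t: 10.9
ee_pos: [0.5234, 0.0093, 0.3122]
orientation: [0.624, 0.781, -0.0, 0.0]
wrist_force: [0.8, 2.0, 7.8]
grip_width: 0.113
```

Run:
```python
from h import *
rep()
```

```text
t10.90 a_meas 1.263 rad 0.1704 Frad 7.8 Ftan 1.2 F [0.8 2.  7.8] err mm [-47.4 -10.8  25.1] w0.113
```

Request:
carry_out(
  deltas=[
    [[0, 0.65, 0.22], [0, 0, 0], 0],
    [[0, 0.63, 0.24], [0, 0, 0], 0],
    [[0, 0.62, 0.28], [0, 0, 0], 0],
    [[0, 0.62, 0.29], [0, 0, 0], 0],
    [[0, 0.6, 0.32], [0, 0, 0], 0],
    [[0, 0.58, 0.35], [0, 0, 0], 0],
  ],
)

```text
t: 11.65
ee_pos: [0.5598, 0.0174, 0.2941]
orientation: [0.624, 0.781, -0.001, -0.0]
wrist_force: [-1.3, -0.6, 3.3]
grip_width: 0.11
```

Run:
```python
from h import *
rep()
p=json.load(open("rest.json"));st=json.load(open("arc.json"));c=cmd()
plan(arc(.62,8),0)
```

```text
t11.65 a_meas 1.019 rad 0.1695 Frad 2.1 Ftan 2.9 F [-1.3 -0.6  3.3] err mm [-11.   -2.6   7. ] w0.110
[[[0.0, 0.54, 0.42], [0.0, 0.0, 0.0], 0], [[0.0, 0.53, 0.43], [0.0, 0.0, 0.0], 0], [[0.0, 0.5, 0.45], [0.0, 0.0, 0.0], 0], [[0.0, 0.49, 0.48], [0.0, 0.0, 0.0], 0], [[0.0, 0.47, 0.49], [0.0, 0.0, 0.0], 0], [[0.0, 0.45, 0.51], [0.0, 0.0, 0.0], 0], [[0.0, 0.42, 0.53], [0.0, 0.0, 0.0], 0], [[0.0, 0.41, 0.54], [0.0, 0.0, 0.0], 0]]
```

Request:
carry_out(
  deltas=[
    [[0, 0.57, 0.36], [0, 0, 0], 0],
    [[0, 0.56, 0.39], [0, 0, 0], 0],
    [[0, 0.54, 0.42], [0, 0, 0], 0],
    [[0, 0.53, 0.43], [0, 0, 0], 0],
    [[0, 0.5, 0.45], [0, 0, 0], 0],
  ],
)

```text
t: 12.28
ee_pos: [0.5863, 0.0232, 0.2735]
orientation: [0.624, 0.781, -0.001, -0.0]
wrist_force: [-0.4, -4.8, 2.7]
grip_width: 0.111
```

Request:
carry_out(
  deltas=[
    [[0, 0.49, 0.48], [0, 0, 0], 0],
    [[0, 0.47, 0.49], [0, 0, 0], 0],
    [[0, 0.45, 0.51], [0, 0, 0], 0],
    [[0, 0.42, 0.53], [0, 0, 0], 0],
    [[0, 0.41, 0.54], [0, 0, 0], 0],
  ],
)

```text
t: 12.9
ee_pos: [0.6085, 0.0282, 0.2485]
orientation: [0.624, 0.781, 0.0, 0.001]
wrist_force: [1.6, -5.9, 3.3]
grip_width: 0.109
```

Run:
```python
from h import *
rep();plan(arc(.32,8),0)
```

```text
t12.90 a_meas 0.618 rad 0.1703 Frad 2.1 Ftan 2.5 F [ 1.6 -5.9  3.3] err mm [ 0.5 -0.2 -0.1] w0.109
[[[0.0, 0.36, 0.53], [0.0, 0.0, 0.0], 0], [[0.0, 0.34, 0.54], [0.0, 0.0, 0.0], 0], [[0.0, 0.32, 0.55], [0.0, 0.0, 0.0], 0], [[0.0, 0.3, 0.56], [0.0, 0.0, 0.0], 0], [[0.0, 0.28, 0.58], [0.0, 0.0, 0.0], 0], [[0.0, 0.26, 0.58], [0.0, 0.0, 0.0], 0], [[0.0, 0.23, 0.59], [0.0, 0.0, 0.0], 0], [[0.0, 0.21, 0.6], [0.0, 0.0, 0.0], 0]]
```

The board comes down freely past the old notch, so the pawl is out.

Request:
carry_out(
  deltas=[
    [[0, 0.36, 0.53], [0, 0, 0], 0],
    [[0, 0.34, 0.54], [0, 0, 0], 0],
    [[0, 0.32, 0.55], [0, 0, 0], 0],
    [[0, 0.3, 0.56], [0, 0, 0], 0],
    [[0, 0.28, 0.58], [0, 0, 0], 0],
    [[0, 0.26, 0.58], [0, 0, 0], 0],
    [[0, 0.23, 0.59], [0, 0, 0], 0],
    [[0, 0.21, 0.6], [0, 0, 0], 0],
  ],
)

```text
t: 13.9
ee_pos: [0.6306, 0.0336, 0.2029]
orientation: [0.624, 0.781, 0.0, -0.0]
wrist_force: [2.7, -1.9, 1.9]
grip_width: 0.113
```

Run:
```python
from h import *
rep();plan(arc(.06,8),0)
```

```text
t13.90 a_meas 0.318 rad 0.1701 Frad 2.7 Ftan 1.1 F [ 2.7 -1.9  1.9] err mm [ 0.2  0.1 -0.4] w0.113
[[[0.0, 0.17, 0.53], [0.0, 0.0, 0.0], 0], [[0.0, 0.15, 0.53], [0.0, 0.0, 0.0], 0], [[0.0, 0.13, 0.54], [0.0, 0.0, 0.0], 0], [[0.0, 0.11, 0.54], [0.0, 0.0, 0.0], 0], [[0.0, 0.09, 0.55], [0.0, 0.0, 0.0], 0], [[0.0, 0.08, 0.54], [0.0, 0.0, 0.0], 0], [[0.0, 0.06, 0.55], [0.0, 0.0, 0.0], 0], [[0.0, 0.04, 0.55], [0.0, 0.0, 0.0], 0]]
```

Request:
carry_out(
  deltas=[
    [[0, 0.17, 0.53], [0, 0, 0], 0],
    [[0, 0.15, 0.53], [0, 0, 0], 0],
    [[0, 0.13, 0.54], [0, 0, 0], 0],
    [[0, 0.11, 0.54], [0, 0, 0], 0],
    [[0, 0.09, 0.55], [0, 0, 0], 0],
    [[0, 0.08, 0.54], [0, 0, 0], 0],
    [[0, 0.06, 0.55], [0, 0, 0], 0],
    [[0, 0.04, 0.55], [0, 0, 0], 0],
  ],
)

```text
t: 14.9
ee_pos: [0.6387, 0.0352, 0.1597]
orientation: [0.624, 0.781, 0.0, 0.0]
wrist_force: [4.4, -2.4, -1.2]
grip_width: 0.119
```

Run:
```python
from h import *
rep();plan(arc(0.0,7),0)
```

```text
t14.90 a_meas 0.058 rad 0.1700 Frad 3.7 Ftan -1.4 F [ 4.4 -2.4 -1.2] err mm [ 0.1 -0.1 -0.4] w0.119
[[[0.0, 0.01, 0.15], [0.0, 0.0, 0.0], 0], [[0.0, 0.01, 0.14], [0.0, 0.0, 0.0], 0], [[0.0, 0.0, 0.15], [0.0, 0.0, 0.0], 0], [[0.0, 0.01, 0.15], [0.0, 0.0, 0.0], 0], [[0.0, 0.0, 0.14], [0.0, 0.0, 0.0], 0], [[0.0, 0.0, 0.15], [0.0, 0.0, 0.0], 0], [[0.0, 0.0, 0.14], [0.0, 0.0, 0.0], 0]]
```

Request:
carry_out(
  deltas=[
    [[0, 0.01, 0.15], [0, 0, 0], 0],
    [[0, 0.01, 0.14], [0, 0, 0], 0],
    [[0, 0, 0.15], [0, 0, 0], 0],
    [[0, 0.01, 0.15], [0, 0, 0], 0],
  ],
)

```text
t: 15.4
ee_pos: [0.639, 0.0353, 0.1538]
orientation: [0.624, 0.781, -0.0, 0.0]
wrist_force: [3.6, -3.0, -0.7]
grip_width: 0.108
```

Request:
carry_out(
  deltas=[
    [[0, 0, 0.14], [0, 0, 0], 0],
    [[0, 0, 0.15], [0, 0, 0], 0],
    [[0, 0, 0.14], [0, 0, 0], 0],
  ],
)

```text
t: 15.78
ee_pos: [0.639, 0.0353, 0.1496]
orientation: [0.624, 0.781, 0.0, 0.0]
wrist_force: [2.9, -4.1, 0.8]
grip_width: 0.114
```

Run:
```python
from h import *
rep()
S=vision.capture("side");a=cv2.resize(S["frame"][140:340,190:400],None,fx=3,fy=3,interpolation=cv2.INTER_CUBIC)
cv2.imwrite("pics/c4.png",a[:,:,::-1])
```

```text
t15.78 a_meas -0.001 rad 0.1701 Frad 1.9 Ftan 0.8 F [ 2.9 -4.1  0.8] err mm [ 0.1 -0.1 -0.2] w0.114
```

View pics/c4.png

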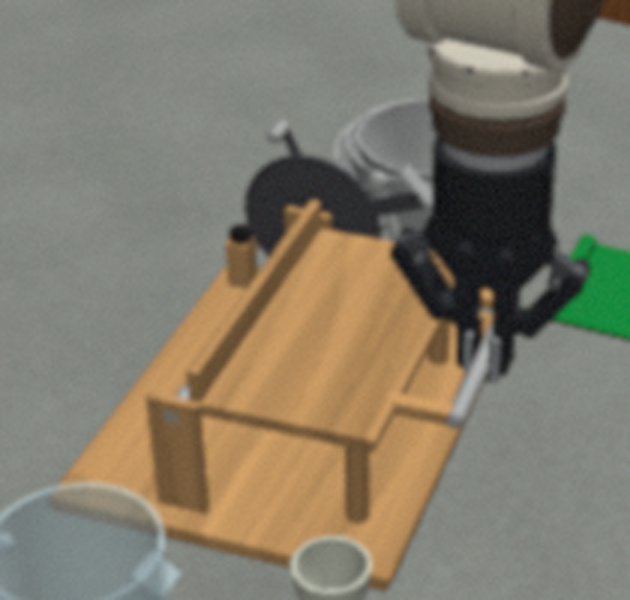

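The board looks flat on its pegs, with its edge meeting the peg at about (357,445) and the bar still gripped at (480,375). I'll press 3 mm farther down to feel the rests.

Request:
carry_out(
  deltas=[
    [[0, 0, 0.15], [0, 0, 0], 0],
    [[0, 0, 0.15], [0, 0, 0], 0],
    [[0, 0, 0], [0, 0, 0], 0],
  ],
)

```text
t: 16.2
ee_pos: [0.639, 0.0353, 0.1479]
orientation: [0.624, 0.781, 0.0, 0.001]
wrist_force: [1.1, -3.5, 6.5]
grip_width: 0.113
```

Run:
```python
from h import *
rep();S=vision.capture("side");T=vision.capture("top");p=json.load(open("rest.json"))
save(cmd()[0]-[0,0,.003],cmd()[1])
st=json.load(open("arc.json"));plan(arc(.32,8),0);plan(arc(.56,7),0)
```

```text
t16.20 a_meas -0.011 rad 0.1701 Frad 0.2 Ftan 6.5 F [ 1.1 -3.5  6.5] err mm [ 0.1 -0.1 -2. ] w0.113
[[[0.0, -0.01, -0.98], [0.0, 0.0, 0.0], 0], [[0.0, -0.04, -0.68], [0.0, 0.0, 0.0], 0], [[0.0, -0.07, -0.67], [0.0, 0.0, 0.0], 0], [[0.0, -0.09, -0.68], [0.0, 0.0, 0.0], 0], [[0.0, -0.12, -0.66], [0.0, 0.0, 0.0], 0], [[0.0, -0.15, -0.67], [0.0, 0.0, 0.0], 0], [[0.0, -0.18, -0.66], [0.0, 0.0, 0.0], 0], [[0.0, -0.2, -0.65], [0.0, 0.0, 0.0], 0]]
[[[0.0, -0.19, -0.55], [0.0, 0.0, 0.0], 0], [[0.0, -0.21, -0.54], [0.0, 0.0, 0.0], 0], [[0.0, -0.23, -0.53], [0.0, 0.0, 0.0], 0], [[0.0, -0.25, -0.53], [0.0, 0.0, 0.0], 0], [[0.0, -0.27, -0.52], [0.0, 0.0, 0.0], 0], [[0.0, -0.28, -0.51], [0.0, 0.0, 0.0], 0], [[0.0, -0.3, -0.5], [0.0, 0.0, 0.0], 0]]
```

The vertical force rises to 6.5 N against the rests, so the board is flat. Now I raise it.

Request:
carry_out(
  deltas=[
    [[0, -0.01, -0.98], [0, 0, 0], 0],
    [[0, -0.04, -0.68], [0, 0, 0], 0],
    [[0, -0.07, -0.67], [0, 0, 0], 0],
    [[0, -0.09, -0.68], [0, 0, 0], 0],
    [[0, -0.12, -0.66], [0, 0, 0], 0],
    [[0, -0.15, -0.67], [0, 0, 0], 0],
    [[0, -0.18, -0.66], [0, 0, 0], 0],
    [[0, -0.2, -0.65], [0, 0, 0], 0],
  ],
)

```text
t: 17.3
ee_pos: [0.6304, 0.0334, 0.2035]
orientation: [0.624, 0.781, 0.0, 0.0]
wrist_force: [3.5, -3.7, -3.3]
grip_width: 0.113
```

Request:
carry_out(
  deltas=[
    [[0, -0.19, -0.55], [0, 0, 0], 0],
    [[0, -0.21, -0.54], [0, 0, 0], 0],
    [[0, -0.23, -0.53], [0, 0, 0], 0],
    [[0, -0.25, -0.53], [0, 0, 0], 0],
    [[0, -0.27, -0.52], [0, 0, 0], 0],
    [[0, -0.28, -0.51], [0, 0, 0], 0],
    [[0, -0.3, -0.5], [0, 0, 0], 0],
  ],
)

```text
t: 18.18
ee_pos: [0.6137, 0.0297, 0.2406]
orientation: [0.624, 0.781, 0.0, 0.0]
wrist_force: [6.4, -2.4, -3.7]
grip_width: 0.112
```

Run:
```python
from h import *
rep();plan(arc(.69,6),0);print("down");plan(arc(.60,8),0)
```

```text
t18.18 a_meas 0.562 rad 0.1704 Frad 2.9 Ftan -6.2 F [ 6.4 -2.4 -3.7] err mm [0.2 0.  0.5] w0.112
[[[0.0, -0.2, -0.31], [0.0, 0.0, 0.0], 0], [[0.0, -0.21, -0.3], [0.0, 0.0, 0.0], 0], [[0.0, -0.21, -0.3], [0.0, 0.0, 0.0], 0], [[0.0, -0.22, -0.3], [0.0, 0.0, 0.0], 0], [[0.0, -0.22, -0.29], [0.0, 0.0, 0.0], 0], [[0.0, -0.23, -0.29], [0.0, 0.0, 0.0], 0]]
down
[[[0.0, 0.12, 0.15], [0.0, 0.0, 0.0], 0], [[0.0, 0.12, 0.15], [0.0, 0.0, 0.0], 0], [[0.0, 0.11, 0.15], [0.0, 0.0, 0.0], 0], [[0.0, 0.12, 0.15], [0.0, 0.0, 0.0], 0], [[0.0, 0.11, 0.16], [0.0, 0.0, 0.0], 0], [[0.0, 0.12, 0.15], [0.0, 0.0, 0.0], 0], [[0.0, 0.11, 0.16], [0.0, 0.0, 0.0], 0], [[0.0, 0.11, 0.15], [0.0, 0.0, 0.0], 0]]
```

Request:
carry_out(
  deltas=[
    [[0, -0.2, -0.31], [0, 0, 0], 0],
    [[0, -0.21, -0.3], [0, 0, 0], 0],
    [[0, -0.21, -0.3], [0, 0, 0], 0],
    [[0, -0.22, -0.3], [0, 0, 0], 0],
    [[0, -0.22, -0.29], [0, 0, 0], 0],
    [[0, -0.23, -0.29], [0, 0, 0], 0],
  ],
)

```text
t: 18.92
ee_pos: [0.6014, 0.027, 0.2589]
orientation: [0.624, 0.781, 0.001, 0.001]
wrist_force: [5.2, -2.3, 1.1]
grip_width: 0.115
```

Request:
carry_out(
  deltas=[
    [[0, 0.12, 0.15], [0, 0, 0], 0],
    [[0, 0.12, 0.15], [0, 0, 0], 0],
    [[0, 0.11, 0.15], [0, 0, 0], 0],
    [[0, 0.12, 0.15], [0, 0, 0], 0],
    [[0, 0.11, 0.16], [0, 0, 0], 0],
    [[0, 0.12, 0.15], [0, 0, 0], 0],
  ],
)

```text
t: 19.68
ee_pos: [0.6082, 0.0285, 0.2497]
orientation: [0.624, 0.781, 0.001, 0.001]
wrist_force: [5.3, -1.5, 2.4]
grip_width: 0.11
```

Request:
carry_out(
  deltas=[
    [[0, 0.11, 0.16], [0, 0, 0], 0],
    [[0, 0.11, 0.15], [0, 0, 0], 0],
    [[0, 0, 0], [0, 0, 0], 0],
  ],
)

```text
t: 20.05
ee_pos: [0.61, 0.0289, 0.247]
orientation: [0.624, 0.781, 0.0, 0.001]
wrist_force: [3.2, -3.0, 7.9]
grip_width: 0.112
```

Run:
```python
from h import *
rep()
```

```text
t20.05 a_meas 0.606 rad 0.1708 Frad 6.5 Ftan 5.0 F [ 3.2 -3.   7.9] err mm [0.  0.  1.2] w0.112
```

The board has settled in the notch at about 0.61, with the upward reaction rising. I release and lift away.

Request:
carry_out(
  deltas=[
    [[0, 0, 0], [0, 0, 0], 30],
    [[0, 0, 0], [0, 0, 0], 30],
    [[0, 0, -0.4], [0, 0, 0], 35],
    [[0, 0, -1], [0, 0, 0], 35],
    [[0, 0, -1.5], [0, 0, 0], 35],
    [[0, 0, -3], [0, 0, 0], 35],
    [[0, 0, -3], [0, 0, 0], 35],
    [[0, 0, -3], [0, 0, 0], 35],
  ],
)

```text
t: 21.05
ee_pos: [0.6097, 0.0288, 0.367]
orientation: [0.624, 0.781, 0.0, 0.0]
wrist_force: [0.1, 0.1, -0.9]
grip_width: 0.35
```

Request:
carry_out(
  deltas=[
    [[0, -3, -1], [0, 0, 0], 35],
    [[0, -3, 0], [0, 0, 0], 35],
    [[0, 0, 0], [0, 0, 0], 35],
    [[0, 0, 0], [0, 0, 0], 35],
  ],
)

```text
t: 21.55
ee_pos: [0.5518, 0.0156, 0.3755]
orientation: [0.624, 0.781, 0.0, 0.0]
wrist_force: [0.5, 0.0, 0.0]
grip_width: 0.358
```

Run:
```python
from h import *
p=json.load(open("rest.json"));o=r.get_obs();print(o["t"],o["ee_pos"],o["wrist_force"])
S=vision.capture("side");a=cv2.resize(S["frame"][140:340,190:400],None,fx=3,fy=3,interpolation=cv2.INTER_CUBIC)
for an,col in((.35,(0,0,255)),(.61,(255,0,0)),(.87,(0,255,0))):
  for y in np.linspace(-.068,.068,7):
    u=(proj(S,W(p,bar(an,y)))-[190,140])*3;cv2.circle(a,tuple(int(v) for v in u),2,col,-1)
cv2.imwrite("pics/c5.png",a[:,:,::-1])
cv2.imwrite("pics/t5.png",vision.capture("top")["frame"][:,:,::-1])
```

```text
21.55 [0.55180765 0.01564902 0.37546212] [0.5045492  0.04378414 0.02791949]
```

View pics/c5.png

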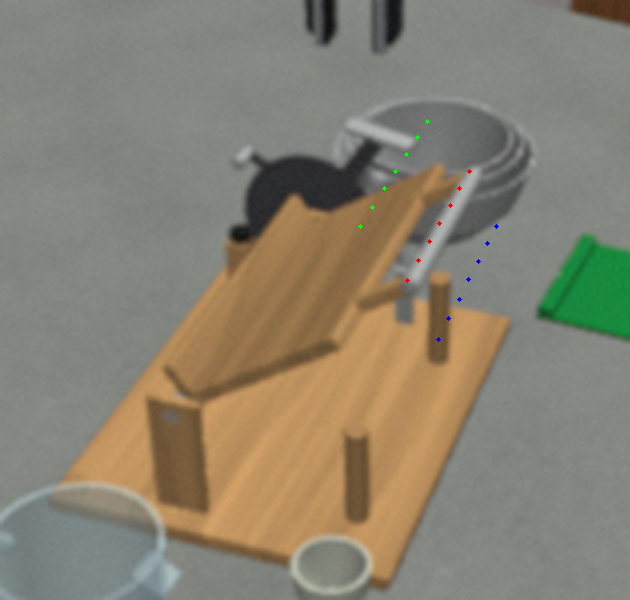

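The bar lies at about (445,225) in the crop, on the red 0.61 marks and clear of the 0.35 and 0.87 marks. The gripper is clear above, and the jug, egg cup, scraper and bowls appear unmoved. I'm handing in.

```bash
python3 -c "
from rig import r
print(r.job_done())"
```

```text
the job is handed in; nothing more can be done
None
```

The job is handed in at about 21.6 s of the 45 s allowed, with the board propped at about 0.61 rad, its second notch from the bottom. The hand-in reported no verdict.

- **Lift to the stop:** The board started in the third notch, at about 0.86 rad. I lifted it slowly by the bar. The force dipped at about 1.44 rad, probably the pawl being thrown. I then felt the stop at about 1.50 rad, where force at the bar rose by roughly 10 N (about 23 N estimated on the rubber).
- **Lower and raise:** I lowered the board while holding it, at about 0.3 rad/s. It passed the notches freely and pressed on its rests when flat (6.5 N, measured angle about −0.01 rad). I then raised it to 0.69 rad, let it settle back into the notch and released it.
- **Last checks:** In the side view the bar lies on the 0.61 mark. The gripper is clear, the wrist force is about 0 N, and the bystanders in view look unmoved.
- **Disagreements and gaps:** My arc was 1 to 2 mm low near upright, which gave a radial push of 8 to 10 N that I only partly corrected. I did not measure the buffer force directly. I saved a final top view but did not look at it.

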